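Show the apprentice the next trimming job

ROBOT

A 7-joint arm with a two-finger parallel gripper is mounted at the origin on a cart in front of the work surface, level with it; the furniture and walls round the work are solid. World frame = base frame: x ahead of the robot, y to its left, z up, the work surface at z = 0. Lengths are in m, angles in rad, forces in N, time in s.
With the tool pointing down it reaches from about 0.4 to 0.85 m from the base axis. Payload 4.5 kg.
Tool frame: the origin (TCP) lies between the finger pads; the fingertips stand r.finger_overhang ahead of it and the grasp point (between the pads) lies 8 mm behind it (r.finger_overhang is the distance from the TCP to the fingertips, in m); z points along the fingers, x is the direction in which the jaws open and shut, and the axes are right-handed (so a half turn about z gives the same grasp; the last joint's range is limited). The gripper opens to 88 mm and grips with 3 to 60 N. Pads are 18 mm wide; open, the fingers measure 123 mm over their backs; the gripper's body (75 mm by 187 mm) begins 45 mm behind the grasp point.
Start: joints at [1.37, 0.689, -0.195, 1.565, 0.157, 0.902, -0.215], TCP at [0.145, -0.608, 0.25] pointing down, gripper open.
Joint ranges: [-3.01, 3.01], [-0.46, 2.08], [-1.47, 1.51], [0.13, 2.56], [-1, 4.14], [0.04, 2.09], [-2.66, 2.66]. Speed limits (rad/s): [2.57, 2.57, 3.14, 3.14, 3.14, 3.14, 3.14].

INTERFACE

Orientations are given as a unit quaternion [x, y, z, w].
In Python, from plant import r gives the robot as it stands.
- The arm moves only by the tool move_arm, never from a script. Its argument "targets" is a list that holds one entry, the list of rows, each a list of 7 numbers: the turn, a rotation vector about the world's x, y, z in rad, then the shift along the world's x, y, z in m, then the opening, from 0 (shut) to 1 (fully open). A call has 1 to 5 rows; each row shifts and turns the pose as measured when the row begins; what a row does not reach is not made up. A row lasts 1/10 s, in which the tool goes at most 50 mm and 8.59 degrees, less where a joint would pass 70% of its speed; a pose out of reach is approached as far as the arm can. A call with a gripper value outside its range is refused whole. The fingers move at their own pace and stop on an object; "force" is the grip in N (left out, the last holds). Time passes only in rows, so rows that do not move let the fingers close. It gives the time, the measured TCP pose, the force and the opening at its end, in the units of the state.
- r.get_state(): the state, without advancing time (a new reading comes with each control period).
- r.snapshot(name): name is "scene" or "top"; returns a dict with "frame" (480x640x3 uint8, red, green, blue), "K" (3x3 intrinsics, pixels), "T" (4x4, takes a point from camera to world coordinates). Camera axes: x right, y up, looking along -z (the intrinsics and any distortion apply to the point x, -y, -z); pixel columns grow to the right and rows downward; lengths in m; the calibration is good to about 2 mm. A picture is of the moment at which its call begins. There is no depth.
- r.finish_job(): hands the job in, once; it reports no verdict.
Trained networks look in a picture, given as the dict that the camera call returned (one of the last four; its "shot" number tells which), for a name from the list of things; names that differ only in an ending like _2 or _b are one class to them, and where a whole thing is asked for, a point or a joint stands for the part that bears it (a point fixed in the world has none). Each returns a list of dicts, best first, with "score" (0 to 1); they miss things now and then, are a little off and sometimes report something else, mostly with a low value. They report only what shows in the picture. A call takes as long as a camera call.
- r.find_in(picture, query): "centre" ([row, column] in pixels, amid what is visible of it).
The state is a dict: "clock": time; "q": joint angles; "qd": joint speeds; "joint_torque": joint torques, N m; "tool_pos": TCP position; "eef_rot": TCP orientation; "contact_force": force on the tool from outside, world axes, zero at the start; "moment": the same for the moment, N m; "opening": opening from 0.0 (shut) to 1.0 (fully open).
Only numpy, scipy, OpenCV 4.12 (cv2) and the standard library are available. Lean on these libraries where they do the work, as an engineer would, in place of code of your own. Each camera call takes 0.05 s, during which the arm holds its last target. There are 200 camera calls.

TASK

Show the apprentice the next job by pointing, touching nothing at all: from straight above, first point at the wax ring that still has a stub, then at the wooden ring clamp to hold it in, then at the middle of the empty white tray it shall go into. At each of the three bring the fingertips down to about two centimetres above it and keep them there for a good two seconds; do not point at any other ring, tray or tool, nor dip down over one on the way. At the end raise the hand well clear of the counter.

Things in the scene. Friction and masses are not known exactly. Their poses are not given: they have to be found in the camera images.
- stub_ring_top (a point): Cream wax ring lying flat on the counter, 26 mm across, 7 mm high, with one short 6 mm thick stub that sticks out of its rim along its own -y, so 32 mm long in all. The point is the centre of its outline (stub included) at the height of its top. Three rings lie in a row on the near part of the counter, right of the rolling mill, in any order. Stays where it is: not to be touched.
- plain_ring_a_top (a point): Plain cream wax ring without a stub, 25 mm across, 8 mm high, lying flat in the same row. The point is its centre at the height of its top. Not to be pointed at or touched.
- plain_ring_b_top (a point): Plain cream wax ring without a stub, a tall wide band, 22 mm across, 18 mm high, standing on its end in the same row. The point is its centre at the height of its top. Not to be pointed at or touched.
- ring_clamp_top (a point): Wooden ring clamp (two wooden jaws side by side with a brass band round the middle), 118 mm long along its own y, 26 mm wide along x, 24 mm high, lying flat. The point is the middle of its length at the height of its top. Two trays, clamp and pliers lie side by side about 85 mm apart behind the rings, in any order, lengthways away from the robot. Stays where it is: not to be touched.
- empty_tray_top (a point): Empty white sorting tray, 75 mm along its own y, 50 mm along x, rim 10 mm high, floor 2 mm. The point is its centre at rim height. Stays where it is: not to be touched.
- full_tray_top (a point): Same white tray with two finished plain rings (24 mm across, 8 mm high) lying in it, one before the other. The point is its centre at rim height (10 mm). Not to be pointed at or touched.
- pliers_top (a point): Round-nosed pliers with black grips, 128 mm long along their own y, 39 mm wide, 9 mm high, lying flat. The point is their middle at the height of their top. Not to be pointed at or touched.

How it is judged:
By the outcome, as a careful person would: the job done as asked, in the order asked, and still so for the second after the job is handed in, with the robot touching nothing.
It also fails if it takes over 51 s, if anything falls off the work surface, if the arm or the gripper's body presses on something with over 40 N, if the wrist force passes 120 N, or if a joint passes its speed limit or range.

## Working session

There is one attempt and no reset: what is moved stays moved. The work goes in short steps, Python scripts to look and compute and a tool call to move; the robot and the scene stay as the last step left them, time stands still between calls to the robot, and variables do not carry over. Pictures are saved under pics/ and viewed, about 8 in all and at most 12, crops included, and the job is handed in when it is done.

Besides the shell and the picture viewer there is one more tool, called after "Request:" as name(argument=value, ...), one argument or row to a line, values as JSON. move_arm: Moves the arm, as the interface text tells. Its arguments: {"type":"object","properties":{"targets":{"type":"array","items":{"type":"array","items":{"type":"array","items":{"type":"number"}}}},"force":{"type":"number"}},"required":["targets"]}

```bash
mkdir -p pics; cat > h.py <<'E'
import numpy as np, cv2
from plant import r
def world(p,row,col,z):
    K,T=np.array(p["K"]),np.array(p["T"])
    d=np.linalg.inv(K)@[col,row,1]; d=T[:3,:3]@[d[0],-d[1],-d[2]]; o=T[:3,3]
    return o+d*(z-o[2])/d[2]
def pix(p,P):
    K,T=np.array(p["K"]),np.array(p["T"])
    c=T[:3,:3].T@(np.array(P)-T[:3,3]); u=K@[c[0],-c[1],-c[2]]; return u[:2]/u[2]
E
python3 - <<'E'
from h import *
H=dict(stub_ring_top=.007,plain_ring_a_top=.008,ring_clamp_top=.024,empty_tray_top=.01,full_tray_top=.01,pliers_top=.009)
for n in("top","scene"):
    p=r.snapshot(n); print(n,[k for k in p],np.round(p["T"],3).tolist()); cv2.imwrite(f"pics/{n}1.png",p["frame"][...,::-1])
    for q,z in H.items():
        for d in r.find_in(p,q)[:3]:
            print(q,round(d["score"],2),np.round(d["centre"]),world(p,*d["centre"],z).round(3))
s=r.get_state();print(s["clock"],s["tool_pos"],s["eef_rot"],s["opening"],r.finger_overhang)
E
```

```text
top ['frame', 'K', 'T', 'shot'] [[0.092, 0.975, -0.203, 0.32], [-0.996, 0.09, -0.023, -0.336], [-0.005, 0.204, 0.979, 0.899], [0.0, 0.0, 0.0, 1.0]]
stub_ring_top 0.43 [289. 279.] [ 0.417 -0.258  0.007]
plain_ring_a_top 0.57 [278. 238.] [ 0.428 -0.191  0.008]
ring_clamp_top 0.82 [223. 405.] [ 0.536 -0.443  0.024]
empty_tray_top 0.72 [214. 255.] [ 0.532 -0.207  0.01 ]
empty_tray_top 0.36 [295. 332.] [ 0.415 -0.34   0.01 ]
full_tray_top 0.7 [296. 327.] [ 0.413 -0.333  0.01 ]
full_tray_top 0.63 [214. 360.] [ 0.547 -0.372  0.01 ]
pliers_top 0.79 [209. 297.] [ 0.546 -0.273  0.009]
scene ['frame', 'K', 'T', 'shot'] [[0.894, 0.208, -0.398, 0.14], [-0.449, 0.386, -0.806, -1.033], [-0.014, 0.899, 0.439, 0.417], [0.0, 0.0, 0.0, 1.0]]
stub_ring_top 0.74 [261. 277.] [ 0.404 -0.331  0.007]
stub_ring_top 0.65 [246. 271.] [ 0.415 -0.269  0.007]
plain_ring_a_top 0.38 [231. 259.] [ 0.419 -0.192  0.008]
ring_clamp_top 0.66 [270. 378.] [ 0.533 -0.468  0.024]
empty_tray_top 0.87 [228. 308.] [ 0.514 -0.23   0.01 ]
full_tray_top 0.72 [254. 355.] [ 0.541 -0.38   0.01 ]
pliers_top 0.65 [237. 330.] [ 0.536 -0.292  0.009]
0.7 [ 0.14546424 -0.60785396  0.24973322] [ 7.85083021e-01 -6.19390546e-01  2.96106962e-05 -1.48725987e-06] 0.9982480091604304 0.011
```

View pics/top1.png

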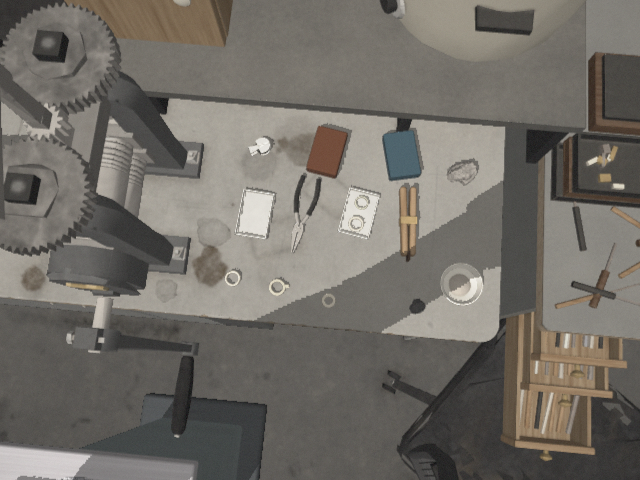

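View pics/scene1.png

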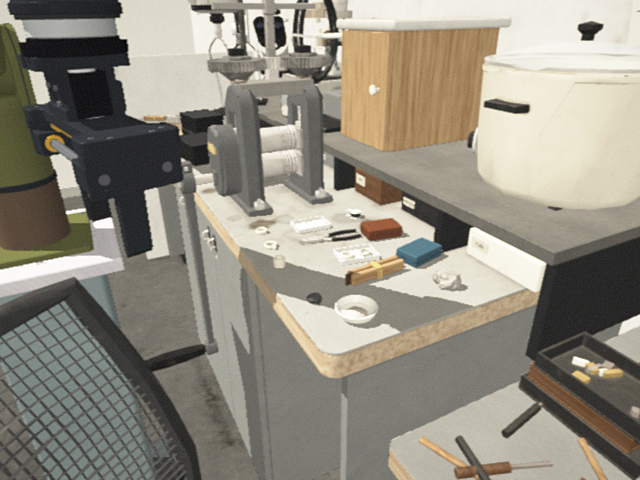

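The top view shows the empty tray at (col 255, row 213), pliers at (303, 213), full tray at (360, 212) and clamp at (408, 222). The rings are at (232, 278), (279, 287) and (329, 300), and the third is the tall band. A magnified crop should show which ring has the stub.

```bash
python3 - <<'E'
from h import *
t=cv2.imread("pics/top1.png");s=cv2.imread("pics/scene1.png")
a=cv2.resize(t[262:312,215:345],(780,300),interpolation=cv2.INTER_CUBIC)
b=cv2.resize(s[220:270,235:365],(780,300),interpolation=cv2.INTER_CUBIC)
cv2.imwrite("pics/crop1.png",np.vstack([a,b]))
pt=r.snapshot("top");ps=r.snapshot("scene")
x=r.get_state()["tool_pos"]
print("K",pt["K"],ps["K"]); print("tcp px",pix(pt,x),pix(ps,x))
# same feature both views: empty tray outline
for n,p,box in(("top",pt,(180,245,230,280)),("scene",ps,(213,240,285,335))):
    g=cv2.cvtColor(p["frame"],cv2.COLOR_RGB2GRAY)[box[0]:box[1],box[2]:box[3]]
    m=(g>225).astype(np.uint8)
    k,l,st,c=cv2.connectedComponentsWithStats(m); i=1+st[1:,4].argmax()
    print(n,st[i],c[i]+[box[2],box[0]],world(p,c[i][1]+box[0],c[i][0]+box[2],.005))
E
```

```text
K [[576.54534635   0.         320.6515855 ]
 [  0.         576.54534635 237.21247982]
 [  0.           0.           1.        ]] [[460.89995277   0.         317.05990706]
 [  0.         460.89995277 238.52195401]
 [  0.           0.           1.        ]]
tcp px [571.31742518 554.7114315 ] [115.09102291 221.52620692]
top [23 32  3  4  6] [254.16666667 213.66666667] [ 0.5336751  -0.20469524  0.005     ]
scene [  0   0  47  20 431] [308.14153132 222.52668213] [ 0.53187865 -0.19600251  0.005     ]
```

View pics/crop1.png

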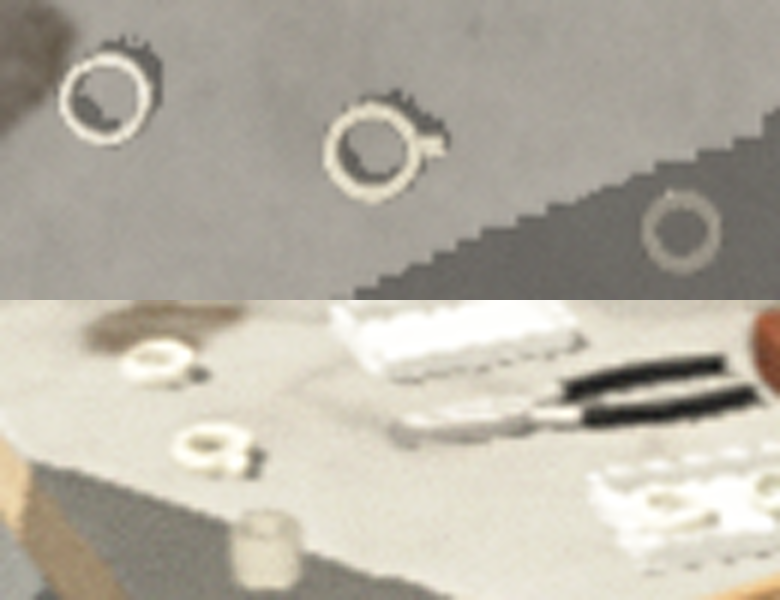

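The middle ring has the stub; its outline centre is about (279.2, 287.0) in the top view. Next I measure the targets and how close the mill and crank come.

```bash
python3 - <<'E'
from h import *
p=r.snapshot("top"); f=p["frame"]
g=cv2.cvtColor(f,cv2.COLOR_RGB2GRAY); hsv=cv2.cvtColor(f,cv2.COLOR_RGB2HSV)
print("stub",world(p,287,279.2,.007))
def rect(m,box):
    k=np.zeros_like(m);k[box[0]:box[1],box[2]:box[3]]=m[box[0]:box[1],box[2]:box[3]]
    c=max(cv2.findContours(k,0,1)[0],key=cv2.contourArea);return cv2.minAreaRect(c)
m=((hsv[...,1]>75)&(hsv[...,2]>60)).astype(np.uint8)
a=rect(m,(178,268,394,424));print("clamp",a,world(p,a[0][1],a[0][0],.024))
a=rect((g>198).astype(np.uint8),(180,245,228,282));print("tray",a,world(p,a[0][1],a[0][0],.01))
for n,c,q,z in(("mill foot",188,250,0),("foot far",203,160,0),("frame top",145,215,.25),("gear",120,50,.3),("crank",198,348,.1),("handle",185,395,.1),("handle hi",185,395,.25)): print(n,world(p,q,c,z).round(3))
v=f[175:325,220:430,::-1];cv2.imwrite("pics/crop2.png",cv2.resize(v,None,fx=3.8,fy=3.8,interpolation=2))
E
```

```text
stub [ 0.4201689  -0.25732935  0.007     ]
clamp ((407.5, 221.0), (68.0, 17.0), 90.0) [ 0.53926153 -0.44691424  0.024     ]
tray ((254.7830047607422, 214.49057006835938), (28.503292083740234, 43.553524017333984), 10.61965560913086) [ 0.53122778 -0.20655914  0.01      ]
mill foot [ 0.466 -0.106  0.   ]
foot far [ 0.617 -0.11   0.   ]
frame top [ 0.462 -0.114  0.25 ]
gear [ 0.64  -0.073  0.3  ]
crank [ 0.317 -0.164  0.1  ]
handle [ 0.254 -0.155  0.1  ]
handle hi [ 0.266 -0.189  0.25 ]
```

View pics/crop2.png

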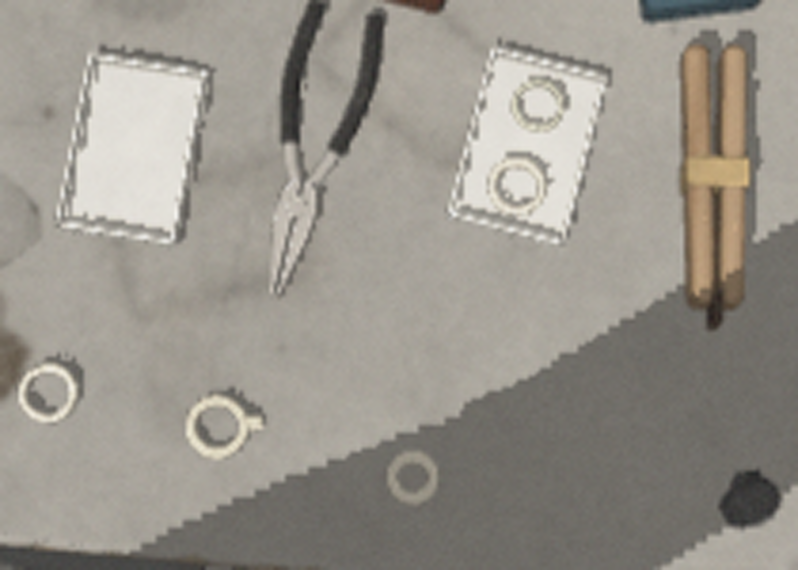

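Targets: stub (0.420, -0.257), clamp (0.536, -0.447), tray (0.533, -0.208). I'll shut the fingers, turn the jaws along x to stay clear of the mill, and travel high.

Request:
move_arm(
  targets=[
    [[0, 0, 0.12, 0.027, 0.035, 0, 0], [0, 0, 0.12, 0.027, 0.035, 0, 0], [0, 0, 0.12, 0.027, 0.035, 0, 0], [0, 0, 0.12, 0.027, 0.035, 0, 0], [0, 0, 0.12, 0.027, 0.035, 0, 0]],
  ],
)

```text
clock: 1.35
tool_pos: [0.2776, -0.4336, 0.2498]
eef_rot: [0.934, -0.356, 0.002, 0.004]
contact_force: [0.3, -0.8, -0.4]
opening: 0.57
```

Request:
move_arm(
  targets=[
    [[0, 0, 0.12, 0.028, 0.035, 0, 0], [0, 0, 0.12, 0.028, 0.035, 0, 0], [0, 0, 0.12, 0.028, 0.035, 0, 0], [0, 0, 0.12, 0.028, 0.035, 0, 0], [0, 0, 0.1, 0.028, 0.035, 0, 0]],
  ],
)

```text
clock: 1.85
tool_pos: [0.4223, -0.2519, 0.2513]
eef_rot: [0.998, -0.063, 0.005, 0.004]
contact_force: [0.9, -1.0, 1.0]
opening: 0.112
```

```bash
python3 - <<'E'
from h import *
t=r.snapshot("top");s=r.snapshot("scene")
cv2.imwrite("pics/mid.png",np.vstack([cv2.resize(t["frame"][130:400,100:480],(760,540))[:,:,::-1][:300],s["frame"][60:300,100:480,::-1].repeat(1,0) if 0 else cv2.resize(s["frame"][60:300,60:440],(760,300))[:,:,::-1]]))
x=r.get_state();print(x["clock"],x["tool_pos"],x["eef_rot"],x["q"],pix(t,x["tool_pos"]),pix(s,x["tool_pos"]))
E
```

```text
1.95 [ 0.42643829 -0.2470079   0.25198465] [ 0.99826231 -0.058435    0.00729974  0.00210493] [ 0.765801    0.54522053 -0.51703304  1.95548437  0.39738912  0.72520291
 -0.10398662] [254.64933044 254.96515982] [264.05072097 117.49458452]
```

View pics/mid.png

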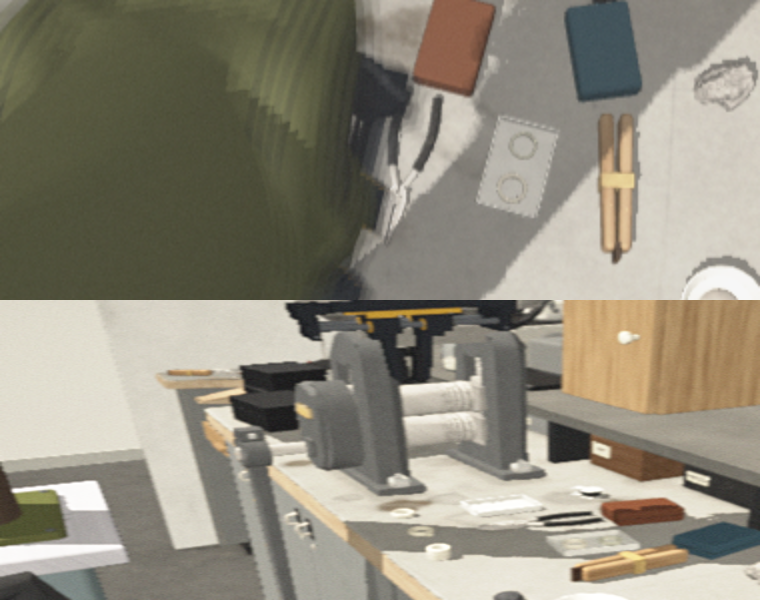

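The middle ring sits directly under the hand, and the gripper is in front of the mill and clear of it. I'll centre and descend.

Request:
move_arm(
  targets=[
    [[0, 0, 0, -0.005, -0.009, -0.03, 0], [0, 0, 0, 0, 0, -0.04, 0], [0, 0, 0, 0, 0, -0.03, 0], [0, 0, 0, 0, 0, -0.01, 0], [0, 0, 0, 0, 0, 0, 0]],
  ],
)

```text
clock: 2.45
tool_pos: [0.4231, -0.2581, 0.14]
eef_rot: [0.998, -0.059, 0.01, 0.004]
contact_force: [0.6, 0.2, 0.3]
opening: 0.003
```

```bash
python3 - <<'E'
from h import *
s=r.snapshot("scene")
x=r.get_state();print(x["clock"],x["tool_pos"],x["eef_rot"],x["opening"],pix(s,x["tool_pos"]-[0,0,.011]))
cv2.imwrite("pics/s3.png",cv2.resize(s["frame"][80:310,170:450],(784,644))[:600,:,::-1])
E
```

```text
2.5 [ 0.42326654 -0.25828063  0.14064152] [ 0.9981762  -0.05930124  0.01045428  0.00428299] 0.0040776309902911005 [268.80684259 184.9177706 ]
```

View pics/s3.png

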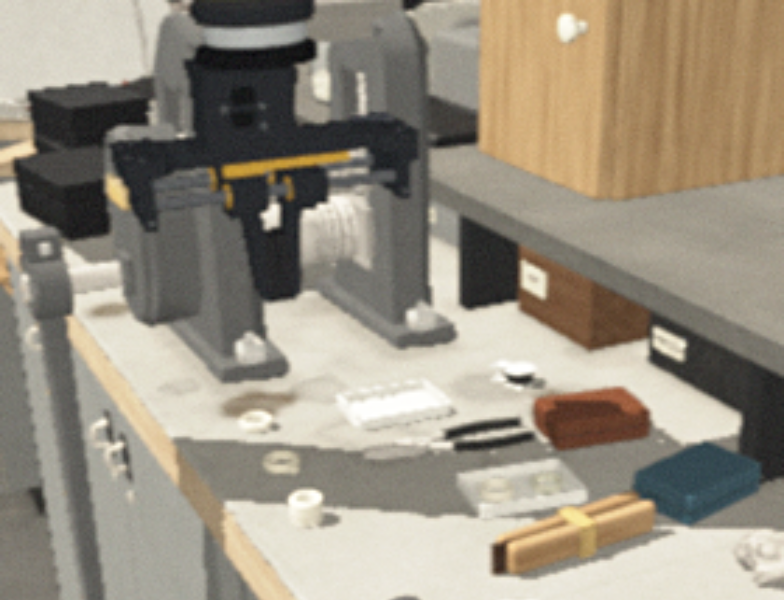

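Tips are right above the stub ring and match the predicted pixel, with the mill clear. Going down to about 2 cm above it.

Request:
move_arm(
  targets=[
    [[0.01, 0.02, 0, -0.003, 0.001, -0.03, 0], [0, 0, 0, 0, 0, -0.03, 0], [0, 0, 0, 0, 0, -0.025, 0], [0, 0, 0, 0, 0, -0.015, 0], [0, 0, 0, 0, 0, 0, 0]],
  ],
)

```text
clock: 3.0
tool_pos: [0.4246, -0.2619, 0.0428]
eef_rot: [0.998, -0.062, 0.006, 0.003]
contact_force: [-0.8, -0.1, 0.2]
opening: 0.001
```

Request:
move_arm(
  targets=[
    [[0, 0, 0, -0.005, 0.005, -0.004, 0], [0, 0, 0, 0, 0, 0, 0], [0, 0, 0, 0, 0, 0, 0], [0, 0, 0, 0, 0, 0, 0], [0, 0, 0, 0, 0, 0, 0]],
  ],
)

```text
clock: 3.5
tool_pos: [0.4231, -0.26, 0.0436]
eef_rot: [0.998, -0.064, 0.011, 0.005]
contact_force: [0.1, 0.0, 0.5]
opening: 0.004
```

Request:
move_arm(
  targets=[
    [[0.01, 0.02, 0, -0.003, 0.003, -0.004, 0], [0, 0, 0, -0.001, 0.001, -0.001, 0], [0, 0, 0, 0, 0, -0.001, 0], [0, 0, 0, 0, 0, 0, 0], [0, 0, 0, 0, 0, 0, 0]],
  ],
)

```text
clock: 4.0
tool_pos: [0.4192, -0.2562, 0.0376]
eef_rot: [0.998, -0.064, 0.0, -0.0]
contact_force: [0.5, -0.0, 0.1]
opening: 0.004
```

```bash
python3 - <<'E'
from h import *
s=r.snapshot("scene")
x=r.get_state();print(x["clock"],x["tool_pos"],x["eef_rot"],pix(s,x["tool_pos"]-[0,0,.011]),pix(s,[.42,-.257,.007]))
cv2.imwrite("pics/s4.png",cv2.resize(s["frame"][190:290,215:345],(780,600),interpolation=2)[:,:,::-1])
E
```

```text
4.05 [ 0.41920752 -0.25620589  0.03758612] [ 9.97954334e-01 -6.39303880e-02  2.25455228e-04 -4.56590151e-05] [269.62606135 234.57110065] [270.72569175 243.52284994]
```

View pics/s4.png

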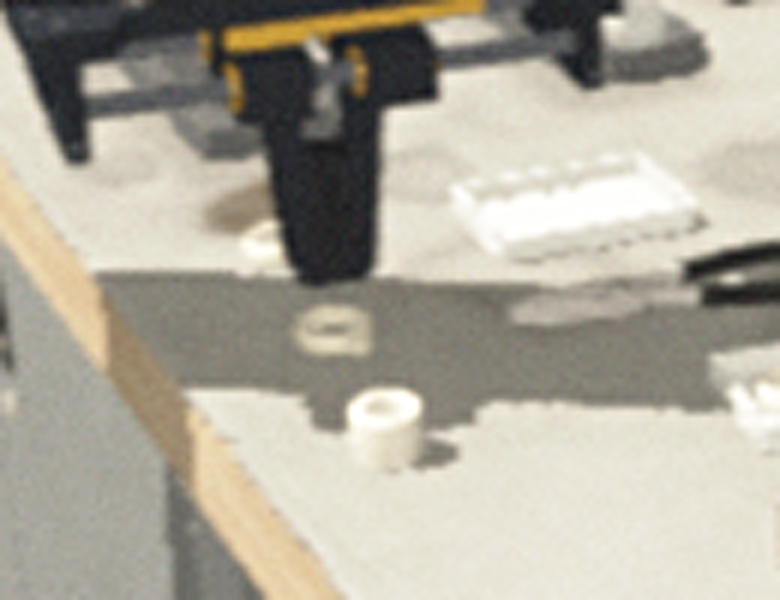

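The tips hover over the stub ring, with about 2 cm of gap and the horizontal match within a few mm. Now hold.

Request:
move_arm(
  targets=[
    [[0, 0, 0, 0, 0, 0, 0], [0, 0, 0, 0, 0, 0, 0], [0, 0, 0, 0, 0, 0, 0], [0, 0, 0, 0, 0, 0, 0], [0, 0, 0, 0, 0, 0, 0]],
  ],
)

```text
clock: 4.55
tool_pos: [0.4192, -0.2562, 0.0376]
eef_rot: [0.998, -0.064, 0.0, 0.0]
contact_force: [0.5, -1.0, 0.7]
opening: 0.008
```

Request:
move_arm(
  targets=[
    [[0, 0, 0, 0, 0, 0, 0], [0, 0, 0, 0, 0, 0, 0], [0, 0, 0, 0, 0, 0, 0], [0, 0, 0, 0, 0, 0, 0], [0, 0, 0, 0, 0, 0, 0]],
  ],
)

```text
clock: 5.05
tool_pos: [0.4192, -0.2562, 0.0376]
eef_rot: [0.998, -0.064, 0.0, 0.0]
contact_force: [-0.3, -0.1, 0.4]
opening: 0.003
```

Request:
move_arm(
  targets=[
    [[0, 0, 0, 0, 0, 0, 0], [0, 0, 0, 0, 0, 0, 0], [0, 0, 0, 0, 0, 0, 0], [0, 0, 0, 0, 0, 0, 0], [0, 0, 0, 0, 0, 0, 0]],
  ],
)

```text
clock: 5.55
tool_pos: [0.4192, -0.2562, 0.0376]
eef_rot: [0.998, -0.064, 0.0, 0.0]
contact_force: [-0.0, 0.4, -0.6]
opening: -0.0
```

Request:
move_arm(
  targets=[
    [[0, 0, 0, 0, 0, 0, 0], [0, 0, 0, 0, 0, 0, 0], [0, 0, 0, 0, 0, 0, 0], [0, 0, 0, 0, 0, 0, 0], [0, 0, 0, 0, 0, 0, 0]],
  ],
)

```text
clock: 6.05
tool_pos: [0.4192, -0.2562, 0.0376]
eef_rot: [0.998, -0.064, 0.0, 0.0]
contact_force: [-0.1, -0.7, 0.0]
opening: 0.002
```

Request:
move_arm(
  targets=[
    [[0, 0, 0, 0, 0, 0, 0], [0, 0, 0, 0, 0, 0, 0], [0, 0, 0, 0, 0, 0, 0], [0, 0, 0, 0, 0, 0, 0], [0, 0, 0, 0, 0, 0, 0]],
  ],
)

```text
clock: 6.55
tool_pos: [0.4192, -0.2562, 0.0376]
eef_rot: [0.998, -0.064, 0.0, 0.0]
contact_force: [-0.3, 0.9, -0.5]
opening: 0.007
```

Request:
move_arm(
  targets=[
    [[0, 0, 0, 0, 0, 0.04, 0], [0, 0, 0, 0, 0, 0.045, 0], [0, 0, 0, 0, 0, 0.045, 0], [0, 0, 0, 0, 0, 0.03, 0], [0, 0, 0, 0, 0, 0, 0]],
  ],
)

```text
clock: 7.05
tool_pos: [0.4175, -0.2547, 0.2016]
eef_rot: [0.998, -0.063, -0.002, -0.001]
contact_force: [0.5, 0.3, 0.1]
opening: 0.006
```

```bash
python3 - <<'E'
from h import *
t=r.snapshot("top")
im=cv2.imread("pics/top1.png");print([ (im[r_,440].tolist(),r_) for r_ in range(104,130,3)])
for z in(.1,.15,.2): print(z,[world(t,q,c,z).round(3).tolist() for c,q in((300,107),(440,120))])
print("clamp",world(t,222.5,408.2,.024),"tray",world(t,213.2,255.8,.01))
x=r.get_state();print(x["clock"],x["tool_pos"])
E
```

```text
[([103, 111, 114], 104), ([109, 115, 120], 107), ([103, 110, 114], 110), ([107, 115, 119], 113), ([77, 82, 85], 116), ([72, 76, 79], 119), ([157, 166, 173], 122), ([155, 166, 169], 125), ([154, 166, 170], 128)]
0.1 [[0.679, -0.268, 0.1], [0.678, -0.476, 0.1]]
0.15 [[0.657, -0.272, 0.15], [0.655, -0.467, 0.15]]
0.2 [[0.634, -0.276, 0.2], [0.633, -0.458, 0.2]]
clamp [ 0.53696407 -0.44814762  0.024     ] tray [ 0.53347521 -0.20792544  0.01      ]
7.1 [ 0.41658935 -0.25458768  0.20002513]
```

```bash
python3 - <<'E'
from h import *
t=r.snapshot("top");s=r.snapshot("scene")
im=cv2.imread("pics/scene1.png")
for z in(.08,.1,.12,.15,.18):
    a=[world(t,q,c,z) for c,q in((300,107.5),(440,120.5))]
    print(z,[x.round(3).tolist() for x in a],[pix(s,x).round() .tolist() for x in a])
for c in(420,500):
    col=im[150:300,c].mean(1); print(c,[(150+i,int(col[i])) for i in range(0,150,5)])
E
```

```text
0.08 [[0.688, -0.266, 0.08], [0.686, -0.479, 0.08]] [[387.0, 188.0], [456.0, 224.0]]
0.1 [[0.679, -0.268, 0.1], [0.677, -0.476, 0.1]] [[385.0, 180.0], [452.0, 214.0]]
0.12 [[0.67, -0.269, 0.12], [0.668, -0.472, 0.12]] [[382.0, 172.0], [447.0, 204.0]]
0.15 [[0.656, -0.272, 0.15], [0.654, -0.467, 0.15]] [[378.0, 159.0], [441.0, 187.0]]
0.18 [[0.643, -0.274, 0.18], [0.641, -0.462, 0.18]] [[374.0, 145.0], [434.0, 171.0]]
420 [(150, 153), (155, 150), (160, 156), (165, 150), (170, 155), (175, 154), (180, 151), (185, 146), (190, 114), (195, 116), (200, 66), (205, 51), (210, 56), (215, 53), (220, 161), (225, 219), (230, 223), (235, 225), (240, 122), (245, 124), (250, 120), (255, 110), (260, 76), (265, 94), (270, 231), (275, 228), (280, 224), (285, 225), (290, 223), (295, 225)]
500 [(150, 229), (155, 230), (160, 229), (165, 227), (170, 224), (175, 223), (180, 222), (185, 220), (190, 175), (195, 156), (200, 155), (205, 151), (210, 152), (215, 155), (220, 155), (225, 146), (230, 113), (235, 113), (240, 229), (245, 246), (250, 245), (255, 242), (260, 242), (265, 240), (270, 240), (275, 209), (280, 219), (285, 225), (290, 222), (295, 229)]
```

Shelf top is at about z 0.125 with its front edge at x≈0.667. The hand body reaches about 0.634 there, so it is clear. On to the clamp, at height.

Request:
move_arm(
  targets=[
    [[0, 0, 0.02, 0.024, -0.038, 0, 0], [0, 0, 0.02, 0.024, -0.038, 0, 0], [0, 0, 0.02, 0.024, -0.038, 0, 0], [0, 0, 0.02, 0.024, -0.038, 0, 0], [0, 0, 0, 0.022, -0.036, 0, 0]],
  ],
)

```text
clock: 7.7
tool_pos: [0.5276, -0.4389, 0.1871]
eef_rot: [1.0, -0.014, -0.019, -0.007]
contact_force: [-0.4, -0.2, 0.4]
opening: 0.002
```

Request:
move_arm(
  targets=[
    [[0, 0, 0, 0, 0, 0, 0], [0, 0, 0, 0, 0, 0, 0], [0, 0, 0, 0, 0, 0, 0]],
  ],
)

```text
clock: 8.0
tool_pos: [0.5263, -0.442, 0.1786]
eef_rot: [1.0, -0.017, -0.022, -0.008]
contact_force: [0.1, 0.8, -0.1]
opening: 0.005
```

Request:
move_arm(
  targets=[
    [[-0.016, -0.044, 0, 0.011, -0.006, -0.02, 0], [0, 0, 0, 0, 0, -0.03, 0], [0, 0, 0, 0, 0, -0.02, 0], [0, 0, 0, 0, 0, 0, 0], [0, 0, 0, 0, 0, 0, 0]],
  ],
)

```text
clock: 8.5
tool_pos: [0.5354, -0.44, 0.1058]
eef_rot: [1.0, -0.012, -0.002, -0.003]
contact_force: [-0.5, -0.1, -0.2]
opening: 0.008
```

```bash
python3 - <<'E'
from h import *
s=r.snapshot("scene");t=r.snapshot("top")
x=r.get_state();print(x["clock"],x["tool_pos"],x["eef_rot"],pix(s,x["tool_pos"]-[0,0,.011]),pix(s,[.537,-.448,.024]))
cv2.imwrite("pics/s5.png",np.hstack([cv2.resize(s["frame"][150:310,290:490],(500,400),interpolation=2),cv2.resize(t["frame"][60:300,300:480],(300,400))])[:,:,::-1])
E
```

```text
8.6 [ 0.53578382 -0.44052323  0.10643606] [ 0.99992147 -0.01218927 -0.0017923  -0.00229223] [371.9067371 225.0566114] [373.26627479 263.87987634]
```

View pics/s5.png

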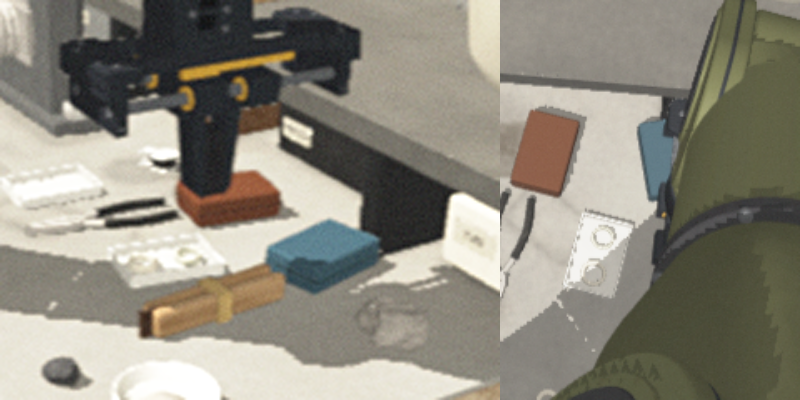

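The tips are over the clamp, the projected target falls on its brass band, and the shelf edge is clear. Descending.

Request:
move_arm(
  targets=[
    [[0, 0, 0, 0.001, -0.007, -0.02, 0], [0, 0, 0, 0, 0, -0.02, 0], [0, 0, 0, 0, 0, -0.009, 0], [0, 0, 0, 0, 0, 0, 0]],
  ],
)

```text
clock: 9.0
tool_pos: [0.5399, -0.4491, 0.0625]
eef_rot: [1.0, -0.012, 0.002, 0.0]
contact_force: [0.1, 0.3, 0.8]
opening: 0.003
```

Request:
move_arm(
  targets=[
    [[0, 0, 0, -0.002, 0.001, -0.006, 0], [0, 0, 0, 0, 0, 0, 0], [0, 0, 0, 0, 0, 0, 0]],
  ],
)

```text
clock: 9.3
tool_pos: [0.5393, -0.4485, 0.059]
eef_rot: [1.0, -0.012, 0.004, 0.001]
contact_force: [0.3, 0.3, 0.7]
opening: 0.004
```

Request:
move_arm(
  targets=[
    [[0, 0, 0, -0.002, 0, -0.005, 0], [0, 0, 0, 0, 0, 0, 0], [0, 0, 0, 0, 0, 0, 0], [0, 0, 0, 0, 0, 0, 0], [0, 0, 0, 0, 0, 0, 0]],
  ],
)

```text
clock: 9.8
tool_pos: [0.5377, -0.4489, 0.0549]
eef_rot: [1.0, -0.012, 0.005, 0.002]
contact_force: [0.1, -0.4, -0.7]
opening: 0.006
```

Request:
move_arm(
  targets=[
    [[0, 0, 0, 0, 0, 0, 0], [0, 0, 0, 0, 0, 0, 0], [0, 0, 0, 0, 0, 0, 0], [0, 0, 0, 0, 0, 0, 0], [0, 0, 0, 0, 0, 0, 0]],
  ],
)

```text
clock: 10.3
tool_pos: [0.5379, -0.449, 0.055]
eef_rot: [1.0, -0.012, 0.005, 0.002]
contact_force: [-0.3, 0.2, -0.1]
opening: 0.002
```

Request:
move_arm(
  targets=[
    [[0, 0, 0, 0, 0, 0, 0], [0, 0, 0, 0, 0, 0, 0], [0, 0, 0, 0, 0, 0, 0], [0, 0, 0, 0, 0, 0, 0], [0, 0, 0, 0, 0, 0, 0]],
  ],
)

```text
clock: 10.8
tool_pos: [0.5379, -0.4489, 0.055]
eef_rot: [1.0, -0.012, 0.005, 0.002]
contact_force: [-0.6, 0.5, 0.4]
opening: 0.004
```

Request:
move_arm(
  targets=[
    [[0, 0, 0, 0, 0, 0, 0], [0, 0, 0, 0, 0, 0, 0], [0, 0, 0, 0, 0, 0, 0], [0, 0, 0, 0, 0, 0, 0], [0, 0, 0, 0, 0, 0, 0]],
  ],
)

```text
clock: 11.3
tool_pos: [0.5379, -0.4489, 0.055]
eef_rot: [1.0, -0.012, 0.005, 0.002]
contact_force: [-0.0, 0.1, 0.2]
opening: 0.002
```

Request:
move_arm(
  targets=[
    [[0, 0, 0, 0, 0, 0, 0], [0, 0, 0, 0, 0, 0, 0], [0, 0, 0, 0, 0, 0, 0], [0, 0, 0, 0, 0, 0, 0], [0, 0, 0, 0, 0, 0, 0]],
  ],
)

```text
clock: 11.8
tool_pos: [0.5378, -0.4489, 0.0549]
eef_rot: [1.0, -0.012, 0.005, 0.002]
contact_force: [-0.7, 0.8, -1.0]
opening: 0.005
```

Request:
move_arm(
  targets=[
    [[0, 0, 0, 0, 0, 0, 0], [0, 0, 0, 0, 0, 0, 0], [0, 0, 0, 0, 0, 0, 0], [0, 0, 0, 0, 0, 0, 0], [0, 0, 0, 0, 0, 0, 0]],
  ],
)

```text
clock: 12.3
tool_pos: [0.5378, -0.4489, 0.0549]
eef_rot: [1.0, -0.012, 0.005, 0.002]
contact_force: [-0.4, -0.2, -0.3]
opening: 0.003
```

Held at the clamp for 2.5 s. Raise, then travel high to the tray.

Request:
move_arm(
  targets=[
    [[0, 0, 0, 0, 0, 0.04, 0], [0, 0, 0, 0, 0, 0.045, 0], [0, 0, 0, 0, 0, 0.045, 0], [0, 0, 0, 0, 0, 0.04, 0], [0, 0, 0, 0, 0, 0, 0]],
  ],
)

```text
clock: 12.8
tool_pos: [0.5357, -0.4471, 0.2288]
eef_rot: [1.0, -0.012, 0.003, 0.0]
contact_force: [1.1, 0.6, -0.0]
opening: 0.008
```

Request:
move_arm(
  targets=[
    [[0, 0, 0, 0, 0.045, 0, 0], [0, 0, 0, 0, 0.045, 0, 0], [0, 0, 0, 0, 0.045, 0, 0], [0, 0, 0, 0, 0.045, 0, 0], [0, 0, 0, 0, 0.03, 0, 0]],
  ],
)

```text
clock: 13.3
tool_pos: [0.532, -0.2379, 0.2275]
eef_rot: [1.0, -0.018, 0.004, 0.003]
contact_force: [0.5, 1.0, 0.6]
opening: 0.003
```

Request:
move_arm(
  targets=[
    [[0, 0, 0, 0, 0.01, 0, 0], [0, 0, 0, 0, 0, 0, 0], [0, 0, 0, 0, 0, 0, 0]],
  ],
)

```text
clock: 13.6
tool_pos: [0.5318, -0.2241, 0.2267]
eef_rot: [1.0, -0.015, 0.003, 0.002]
contact_force: [-0.2, -0.9, 0.2]
opening: 0.006
```

Request:
move_arm(
  targets=[
    [[0, 0, 0, 0.001, 0.016, 0, 0], [0, 0, 0, 0, 0, -0.03, 0], [0, 0, 0, 0, 0, -0.04, 0], [0, 0, 0, 0, 0, -0.03, 0], [0, 0, 0, 0, 0, 0, 0]],
  ],
)

```text
clock: 14.1
tool_pos: [0.5344, -0.2132, 0.1241]
eef_rot: [1.0, -0.021, 0.005, 0.004]
contact_force: [-1.0, 0.2, -0.3]
opening: 0.005
```

```bash
python3 - <<'E'
from h import *
s=r.snapshot("scene")
x=r.get_state();print(x["clock"],x["tool_pos"],x["eef_rot"],pix(s,x["tool_pos"]-[0,0,.011]),pix(s,[.5335,-.208,.01]))
cv2.imwrite("pics/s6.png",cv2.resize(s["frame"][90:290,210:450],(720,600),interpolation=2)[:,:,::-1])
E
```

```text
14.15 [ 0.53564171 -0.21343228  0.12592087] [ 0.9997385  -0.02142004  0.00694052  0.00399288] [312.25173984 176.51439055] [311.15770728 222.25814527]
```

View pics/s6.png

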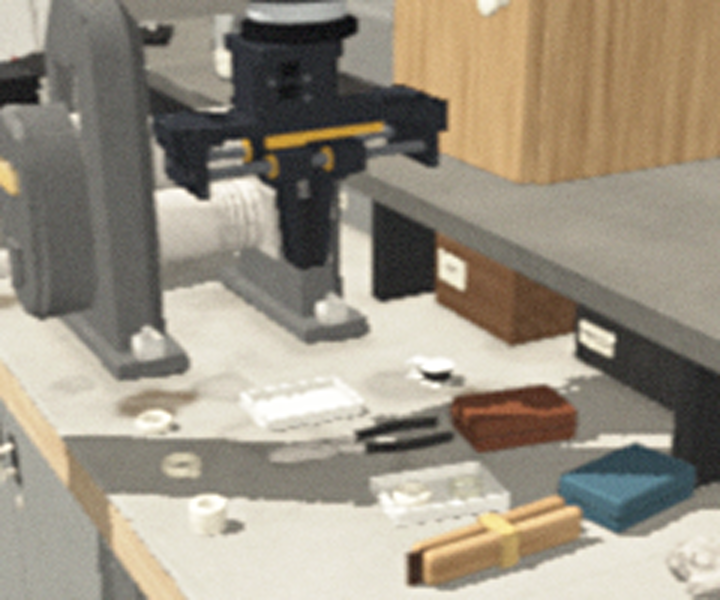

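The tips are over the empty tray, the projected target is at its middle, and the mill and shelf are clear. Descending.

Request:
move_arm(
  targets=[
    [[0.008, 0.014, 0, -0.002, 0.005, -0.025, 0], [0, 0, 0, 0, 0, -0.03, 0], [0, 0, 0, 0, 0, -0.02, 0], [0, 0, 0, 0, 0, 0, 0], [0, 0, 0, 0, 0, 0, 0]],
  ],
)

```text
clock: 14.65
tool_pos: [0.5409, -0.2114, 0.0573]
eef_rot: [1.0, -0.024, 0.008, 0.002]
contact_force: [-0.1, 0.6, 0.1]
opening: 0.007
```

Request:
move_arm(
  targets=[
    [[0.005, 0.016, 0, -0.007, 0.004, -0.016, 0], [0, 0, 0, 0, 0, 0, 0], [0, 0, 0, 0, 0, 0, 0]],
  ],
)

```text
clock: 14.95
tool_pos: [0.5359, -0.2081, 0.0439]
eef_rot: [1.0, -0.025, 0.002, 0.0]
contact_force: [-0.6, -0.5, 0.0]
opening: 0.011
```

Request:
move_arm(
  targets=[
    [[0, 0, 0, -0.002, 0, -0.004, 0], [0, 0, 0, 0, 0, 0, 0], [0, 0, 0, 0, 0, 0, 0], [0, 0, 0, 0, 0, 0, 0], [0, 0, 0, 0, 0, 0, 0]],
  ],
)

```text
clock: 15.45
tool_pos: [0.5342, -0.2083, 0.0407]
eef_rot: [1.0, -0.025, 0.003, 0.0]
contact_force: [0.6, 0.9, 0.1]
opening: 0.008
```

Request:
move_arm(
  targets=[
    [[0, 0, 0, 0, 0, 0, 0], [0, 0, 0, 0, 0, 0, 0], [0, 0, 0, 0, 0, 0, 0], [0, 0, 0, 0, 0, 0, 0], [0, 0, 0, 0, 0, 0, 0]],
  ],
)

```text
clock: 15.95
tool_pos: [0.5344, -0.2084, 0.0408]
eef_rot: [1.0, -0.025, 0.003, 0.0]
contact_force: [-0.3, 0.2, 0.4]
opening: 0.005
```

Request:
move_arm(
  targets=[
    [[0, 0, 0, 0, 0, 0, 0], [0, 0, 0, 0, 0, 0, 0], [0, 0, 0, 0, 0, 0, 0], [0, 0, 0, 0, 0, 0, 0], [0, 0, 0, 0, 0, 0, 0]],
  ],
)

```text
clock: 16.45
tool_pos: [0.5343, -0.2083, 0.0407]
eef_rot: [1.0, -0.025, 0.003, 0.0]
contact_force: [0.2, -0.0, 0.4]
opening: 0.001
```

Request:
move_arm(
  targets=[
    [[0, 0, 0, 0, 0, 0, 0], [0, 0, 0, 0, 0, 0, 0], [0, 0, 0, 0, 0, 0, 0], [0, 0, 0, 0, 0, 0, 0], [0, 0, 0, 0, 0, 0, 0]],
  ],
)

```text
clock: 16.95
tool_pos: [0.5343, -0.2083, 0.0408]
eef_rot: [1.0, -0.025, 0.003, 0.0]
contact_force: [-0.1, 0.3, -0.9]
opening: 0.005
```

Request:
move_arm(
  targets=[
    [[0, 0, 0, 0, 0, 0, 0], [0, 0, 0, 0, 0, 0, 0], [0, 0, 0, 0, 0, 0, 0], [0, 0, 0, 0, 0, 0, 0], [0, 0, 0, 0, 0, 0, 0]],
  ],
)

```text
clock: 17.45
tool_pos: [0.5343, -0.2083, 0.0407]
eef_rot: [1.0, -0.025, 0.003, 0.0]
contact_force: [1.0, 0.1, -0.5]
opening: 0.004
```

Request:
move_arm(
  targets=[
    [[0, 0, 0, 0, 0, 0, 0], [0, 0, 0, 0, 0, 0, 0], [0, 0, 0, 0, 0, 0, 0], [0, 0, 0, 0, 0, 0, 0], [0, 0, 0, 0, 0, 0, 0]],
  ],
)

```text
clock: 17.95
tool_pos: [0.5343, -0.2083, 0.0407]
eef_rot: [1.0, -0.025, 0.003, 0.0]
contact_force: [-1.0, -0.1, 0.3]
opening: 0.006
```

Request:
move_arm(
  targets=[
    [[0, 0, 0, 0, 0, 0.04, 0], [0, 0, 0, 0, 0, 0.045, 0], [0, 0, 0, 0, 0, 0.045, 0], [0, 0, 0, 0, 0, 0.045, 0], [0, 0, 0, 0, 0, 0.04, 0]],
  ],
)

```text
clock: 18.45
tool_pos: [0.5286, -0.2067, 0.2567]
eef_rot: [1.0, -0.024, -0.005, -0.002]
contact_force: [0.2, -0.5, -0.1]
opening: 0.005
```

Request:
move_arm(
  targets=[
    [[0, 0, 0, 0, 0, 0.03, 0], [0, 0, 0, 0, 0, 0.02, 0], [0, 0, 0, 0, 0, 0, 0], [0, 0, 0, 0, 0, 0, 0], [0, 0, 0, 0, 0, 0, 0]],
  ],
)

```text
clock: 18.95
tool_pos: [0.5299, -0.2068, 0.3138]
eef_rot: [1.0, -0.025, 0.0, 0.0]
contact_force: [0.4, 0.0, -0.6]
opening: 0.005
```

```bash
python3 - <<'E'
from h import *
s=r.snapshot("scene")
x=r.get_state();print(x["clock"],x["tool_pos"],np.abs(x["qd"]).max(),x["contact_force"])
cv2.imwrite("pics/s7.png",s["frame"][:,:,::-1])
a=cv2.imread("pics/scene1.png").astype(int)[...,::-1]
E
```

```text
19.0 [ 0.52961584 -0.20681407  0.31342088] 0.008746756294089787 [ 0.64155296 -0.23601056  0.66921212]
```

View pics/s7.png

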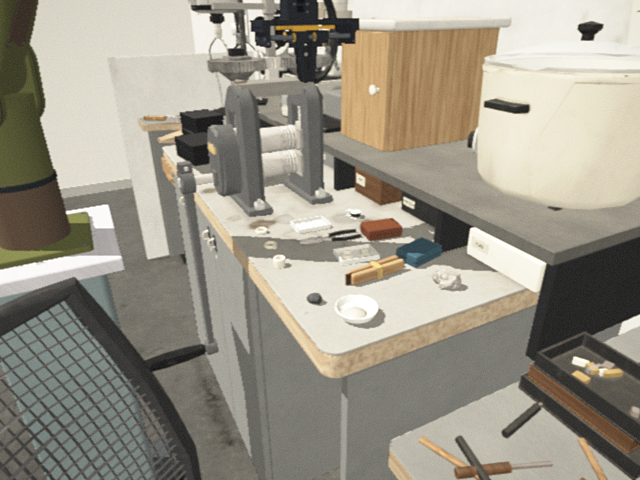

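The hand is up at z = 0.31, at rest and free of contact. Rings (262–279, 230–261), trays, pliers and clamp (375, 270) are all where they began. Handing in.

```bash
python3 -c "
from plant import r
print(r.finish_job())"
```

```text
the job is handed in; nothing more can be done
None
```

The arm pointed from straight above at the three things in the order asked, with the fingers shut, and the job was handed in at about 19 s on the clock.

| Pointed at | TCP position when held (m) | Hold | Fingertip height |
|---|---|---|---|
| Stub ring (middle of the row) | (0.419, -0.256) | about 2.5 s | about 2 cm above its top |
| Ring clamp, at its brass band | (0.538, -0.449) | about 2.5 s | about 2 cm above its top |
| Middle of the empty tray | (0.534, -0.208) | about 2.5 s | about 2 cm above the rim |

Between points the hand travelled at a TCP height of about 0.18 m or more. It ended at rest with the TCP at 0.31 m.

**Last checks:** The measured force stayed around 1 N throughout, which is noise level, so there was no sign of contact. The final picture shows every item where it began.

**Disagreement:** The detector's positions from the two cameras differed by 1–3 cm for some items. I used the top view, and its targets, projected into the other picture, fell on the right spots.

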